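# Plug the desk light into the dock's hidden socket

## Robot

A 6-joint arm with a two-finger parallel gripper is mounted at the origin on the work surface. World frame = base frame: x ahead of the robot, y to its left, z up, the work surface at z = 0. Lengths are in m, angles in rad, forces in N, time in s.
With the tool pointing down it reaches from about 0.375 to 0.9 m from the base axis. Payload 3.1 kg.
Tool frame: the origin (TCP) lies at the very end of the fingers, on their centre line; the grasp point (between the pads) lies 19 mm behind it (hold_point_z is the distance from the TCP to the grasp point, in m); z points along the fingers, x is the direction in which the jaws open and shut, and the axes are right-handed (so a half turn about z gives the same grasp; the last joint's range is limited). The gripper opens to 87 mm and grips with 3 to 60 N. Pads are 19 mm wide; open, the fingers measure 117 mm over their backs; the gripper's body (75 mm by 190 mm) begins 51 mm behind the grasp point.
Start: joints at [1.018, 0.527, 1.433, -0, 1.181, -0.178], TCP at [0.228, 0.582, 0.223] pointing down, gripper open.
Joint ranges: [-3.08, 3.08], [-0.75, 2.2], [0.22, 2.44], [-1.43, 4.57], [0, 2.65], [-2.85, 2.85]. Speed limits (rad/s): [2.79, 2.79, 3.14, 3.14, 3.14, 3.14].

## Interface

Orientations are given as a unit quaternion [x, y, z, w].
In Python, from rig import * gives the robot as it stands.
- The arm moves only by the tool carry_out, never from a script. Its argument "deltas" is a list of rows, each a list of 7 numbers: the closure, from -1 (fully open) to 1 (shut), then the shift along the tool's x, y, z in units of 25 mm (1.0 is 25 mm), then the turn, a rotation vector about the tool's x, y, z in degrees. In form: [[jaw, x, y, z, rx, ry, rz], ...]. A call has 1 to 8 rows; each row is the pose to reach, as a shift and turn from the pose commanded when the call began, along the tool's axes at that moment; what a row does not reach only later rows make up. A row lasts 1/10 s, in which the tool goes at most 50 mm and 8.59 degrees, less where a joint would pass 70% of its speed; a pose out of reach is approached as far as the arm can. A call with a gripper value outside its range is refused whole. The fingers move at their own pace and stop on an object; "force" is the grip in N (left out, the last holds). Time passes only in rows, so rows that repeat a pose let the fingers close. It gives the time, the measured TCP pose, the force and the opening at its end, in the units of the state.
- get_obs(): the state, without advancing time (a new reading comes with each control period).
- camera(name): name is "scene" or "top" or "wrist"; returns (picture, depth): 420x560x3 uint8, red, green, blue; 420x560 float32, m along the optical axis (not along the pixel's ray), 0 where there is no reading.
- camera_info(name): a dict with "mtx" (3x3 intrinsics, pixels), "dist_coeffs" ([k1, k2, p1, p2, k3] as OpenCV has them; the pictures are not rectified), "origin" and "rotation" of the camera in the world. Camera axes: x right, y down, z forward; pixel columns grow to the right and rows downward; lengths in m; the calibration is good to about 2 mm. A picture is of the moment at which its call begins: read the wrist's pose just before it. camera_info takes no time and is no camera call; for the wrist camera it gives the pose at the moment of the call.
- hand_in(): hands the job in, once; it reports no verdict.
Trained networks look in the newest picture that a camera, given by its name, has taken for a name from the list of things; names that differ only in an ending like _2 or _b are one class to them, and where a whole thing is asked for, a point or a joint stands for the part that bears it (a point fixed in the world has none). Each returns a list of dicts, best first, with "score" (0 to 1); they miss things now and then, are a little off and sometimes report something else, mostly with a low value. They report only what shows in the picture. A call takes as long as a camera call. They do not tell look-alikes from the thing itself.
- spot_in(camera, target): "pixel" ([row, column] in pixels, amid what is visible of it).
The state is a dict: "time": time; "q": joint angles; "joint_velocities": joint speeds; "joint_torque": joint torques, N m; "position": TCP position; "tool_rot": TCP orientation; "ft_force": force on the tool from outside, world axes, zero at the start; "moment": the same for the moment, N m; "grip_width": finger opening in m.
Only numpy, scipy, OpenCV 4.12 (cv2) and the standard library are available. Lean on these libraries where they do the work, as an engineer would, in place of code of your own. Each camera call takes 0.05 s, during which the arm holds its last target.

## Task

Plug the little desk light into the dock: lift it out of its wooden stand, find the socket in the white strip of the dock's window (a flush shutter hides it from the eye, so it must be felt for with the tip of the light's pin), then press the pin fully home and let go, leaving the light standing upright. Be gentle: never press or push on the dock with 20 N or more, and leave everything else on the desk where it is.

Things in the scene. Friction and masses are not known exactly. Their poses are not given: they have to be found in the camera images.
- light: loose plug-in light, 0.08 to 0.17 kg, round about its z axis (up), 96 mm tall. Origin at the tip of its pin. From the tip up: steel pin 9.5 mm in diameter to 36 mm (lowest 4 mm taper to a flat tip 4 mm across), black barrel 26 mm in diameter to 76 mm, amber dome 23 mm in diameter to 96 mm. Starts upright in the stand, barrel resting on the stand's top, pin tip 14 mm above the desk.
- barrel (a point): point on the light's axis, 62 mm above the pin's tip: a good height to grip the barrel
- stand: fixed square wooden block 56 x 56 x 50 mm with a hole 13.5 mm wide and 42 mm deep in the middle of its top; origin at the centre of its underside
- dock: fixed grey housing, 80 mm (its x) by 244 mm (its y) by 40 mm tall; origin at the centre of its underside. In its top is a centred window 15 mm wide (x) by 96 mm long (y); its floor is a plain white strip 4 mm below the housing's top. The socket hides on the window's middle line, anywhere up to 35 mm (along y) either side of the centre, under a flush white shutter the eye cannot tell.
- window (a point): centre of the window, on the white strip's surface (36 mm above the desk) when unpressed; axes as the dock's. The strip is sprung: it stays put up to about 3 N of downward push, then sinks 1 mm per 1.5 N more, with a hard stop after 6 mm (13 N); sideways it is rigid. When a pin slid along the pressed strip meets the socket, the strip rises round it, the downward force drops to about 2 N and the socket wall blocks sliding.
- shutter (a joint): how far the shutter is pushed down in the socket, m: 0 flush and closed, 0.024 at the bottom (pin fully home). Takes about 2 to 2.5 N, more than the light's weight, and stays where it is left under the light. The socket is one round hole, 11.2 mm in diameter.
- mug: bystander to leave alone: white mug, 80 mm across, 95 mm tall, handle to its +y; origin at the centre of its underside
- cube_a: bystander to leave alone: black puzzle cube, 30 mm; origin at the centre of its underside
- cube_b: bystander to leave alone: pale wooden puzzle cube, 30 mm; origin at the centre of its underside
- stapler: bystander to leave alone: blue and black stapler lying flat along its x, 140 x 36 x 44 mm; origin at the centre of its underside
- tape: bystander to leave alone: roll of yellow tape lying flat, 60 mm across, 18 mm tall; origin at the centre of its underside
- paperweight: bystander to leave alone: small brass paperweight, 36 mm across, 22 mm tall; origin at the centre of its underside
Mind the look-alikes: they are no part of the job. What is shaped like the light but blue is not meant. Of the things that look like the stand, the smaller one is meant.

How it is judged:
By the outcome, as a careful person would: the job done as asked, in the order asked, and still so for the second after the job is handed in, with the robot touching nothing.
It also fails if it takes over 72 s, if anything falls off the work surface, if the arm or the gripper's body presses on something with over 40 N, if the wrist force passes 120 N, or if a joint passes its speed limit or range.

## Working session

There is one attempt and no reset: what is moved stays moved. The work goes in short steps, Python scripts to look and compute and a tool call to move; the robot and the scene stay as the last step left them, time stands still between calls to the robot, and variables do not carry over. Pictures are saved under pics/ and viewed, and the job is handed in when it is done.

Besides the shell and the picture viewer there is one more tool, called after "Emit:" by a JSON object that holds its "fn" and its "kwargs". carry_out: Moves the arm, as the interface text tells. Its arguments: {"type":"object","properties":{"deltas":{"type":"array"},"force":{"type":"number"}},"required":["deltas"]}

```bash
ls; mkdir -p pics
cat > h.py <<'E'
from rig import *
import numpy as np, cv2
from scipy.spatial.transform import Rotation as R
def snap(name,fn):
    info=camera_info(name)
    p,d=camera(name)
    cv2.imwrite('pics/'+fn+'.png',cv2.cvtColor(p,cv2.COLOR_RGB2BGR))
    np.savez('pics/'+fn+'.npz',p=p,d=d,mtx=info['mtx'],dist=info['dist_coeffs'],o=info['origin'],r=np.array(info['rotation']))
    return p,d,info
def load(fn):
    return dict(np.load('pics/'+fn+'.npz'))
def rot(L):
    r=np.array(L['r']); return r if r.shape==(3,3) else R.from_quat(r).as_matrix()
def world(L,row,col,depth=None,z=None):
    n=cv2.undistortPoints(np.array([[[col,row]]],float),L['mtx'],L['dist'])[0,0]
    v=rot(L)@np.array([n[0],n[1],1.0])
    o=np.array(L['o'])
    if z is not None: return o+v*(z-o[2])/v[2]
    if depth is None: depth=L['d'][int(round(row)),int(round(col))]
    return o+v*depth
E
python3 - <<'E'
from h import *
np.set_printoptions(precision=4,suppress=True)
print(get_obs())
for c in ['scene','top','wrist']:
    p,d,i=snap(c,c+'0'); print(c,i)
    if c=='wrist': continue
    for t in ['light','stand','dock','mug']:
        for r in spot_in(c,t):
            L=load(c+'0'); print(t,r,world(L,*r['pixel']))
E
```

```text
pics
{'time': 0.0, 'q': array([ 1.0185,  0.5284,  1.4339, -0.    ,  1.1814, -0.1785]), 'joint_velocities': array([-0.0001,  0.001 ,  0.0007,  0.0009, -0.0001,  0.0001]), 'joint_torque': array([ -0.0001, -44.0041, -17.6593,   0.0632,   0.0583,  -0.0002]), 'position': array([0.2278, 0.5812, 0.2216]), 'tool_rot': array([ 0.8262,  0.5634, -0.001 ,  0.0004]), 'ft_force': array([-0.0084,  0.0189, -0.2733]), 'moment': array([ 0.0596, -0.0445, -0.0207]), 'grip_width': 0.08722159306758846}
scene {'mtx': array([[463.0012,   0.    , 277.2897],
       [  0.    , 463.0012, 211.6397],
       [  0.    ,   0.    ,   1.    ]]), 'dist_coeffs': array([-0.0715,  0.    ,  0.    ,  0.    ,  0.    ]), 'origin': array([ 1.4407, -0.3403,  0.7248]), 'rotation': array([ 0.7191,  0.5193, -0.26  , -0.3816])}
light {'pixel': [169.6, 332.2], 'score': 0.58} [0.3988 0.2017 0.0629]
light {'pixel': [197.1, 339.7], 'score': 0.53} [0.5411 0.1579 0.0657]
light {'pixel': [180.1, 358.9], 'score': 0.48} [0.4981 0.2345 0.0794]
stand {'pixel': [219.8, 375.0], 'score': 0.9} [0.6568 0.1991 0.0637]
stand {'pixel': [194.9, 358.5]
[... 643 characters left out ...]
 [231.4, 161.0], 'score': 0.68} [0.475  0.2335 0.1012]
light {'pixel': [233.0, 196.0], 'score': 0.56} [0.4807 0.1736 0.0271]
light {'pixel': [279.4, 154.9], 'score': 0.54} [0.3796 0.2628 0.028 ]
stand {'pixel': [233.2, 167.7], 'score': 0.73} [0.4765 0.2286 0.0627]
dock {'pixel': [195.0, 324.5], 'score': 0.97} [ 0.5597 -0.1156  0.0322]
mug {'pixel': [183.5, 451.6], 'score': 0.82} [ 0.585  -0.4088  0.0083]
wrist {'mtx': array([[357.8115,   0.    , 278.3031],
       [  0.    , 357.8115, 204.2468],
       [  0.    ,   0.    ,   1.    ]]), 'dist_coeffs': array([0.0118, 0.    , 0.    , 0.    , 0.    ]), 'origin': array([0.1636, 0.6068, 0.3833]), 'rotation': array([0.8195, 0.559 , 0.0711, 0.1039])}
```

View pics/scene0.png

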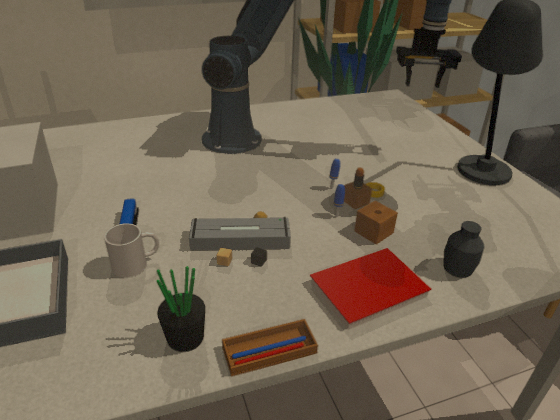

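View pics/top0.png

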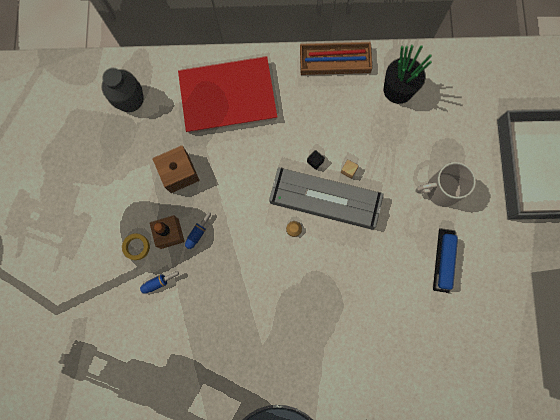

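View pics/wrist0.png

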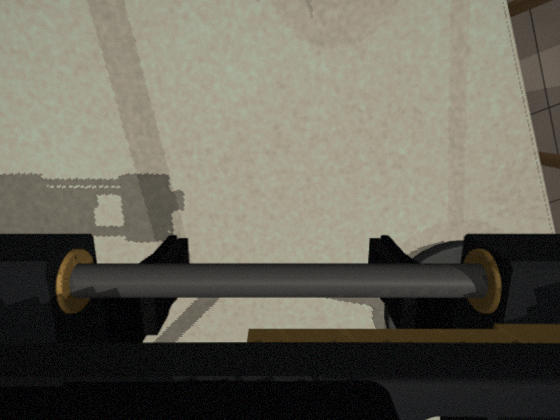

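The top view shows the light upright in the small stand at about (231,161), with blue look-alikes lying at (235,195) and (284,152). The larger stand is empty at (170,175). The dock is at (198,326) with its white strip. Next I'll measure these.

```bash
cat >> h.py <<'E'
def cloud(L):
    d=L['d']; rr,cc=np.mgrid[0:d.shape[0],0:d.shape[1]]
    n=cv2.undistortPoints(np.stack([cc.ravel(),rr.ravel()],1).astype(float)[:,None],L['mtx'],L['dist'])[:,0]
    v=np.c_[n,np.ones(len(n))]@rot(L).T
    P=np.array(L['o'])+v*d.ravel()[:,None]
    P[d.ravel()==0]=np.nan
    return P.reshape(*d.shape,3)
E
python3 - <<'E'
from h import *
np.set_printoptions(precision=4,suppress=True)
for fn in ['top0','scene0']:
    L=load(fn);P=cloud(L);p=L['p'].astype(int)
    hsv=cv2.cvtColor(L['p'],cv2.COLOR_RGB2HSV)
    near=(np.abs(P[...,0]-0.48)<.06)&(np.abs(P[...,1]-.23)<.06)
    m=near&(P[...,2]>.06)
    print(fn,'light',m.sum(),np.nanmedian(P[m],0),P[m].min(0),P[m].max(0))
    m2=near&(np.abs(P[...,2]-.05)<.006)
    print('standtop',m2.sum(),P[m2].mean(0),P[m2].min(0),P[m2].max(0))
    D=(np.abs(P[...,0]-.56)<.1)&(np.abs(P[...,1]+.11)<.16)&(P[...,2]>.02)&(P[...,2]<.06)
    D1=D&(P[...,2]>.034)
    for nm,mm in (('dock',D1),('white',D&(hsv[...,2]>120))):
        # only largest comp
        n,lab,st,ce=cv2.connectedComponentsWithStats(mm.astype(np.uint8)); k=1+np.argmax(st[1:,4])
        ys,xs=np.where(lab==k)
        z=.04 if nm=='dock' else .036
        W=np.array([world(L,r,c,z=z) for r,c in zip(ys,xs)])[:,:2]
        (c,s,a)=cv2.minAreaRect((W*1000).astype(np.float32)); print(nm,len(xs),c,s,a,'mean',W.mean(0)*1000, 'zmed',np.median(P[lab==k][:,2]))
    t=(np.abs(P[...,0]-.4)<.04)&(np.abs(P[...,1])<.04)
    print('desk z',np.nanmedian(P[t][:,2]))
E
```

```text
top0 light 163 [0.4817 0.2344 0.1002] [0.472  0.2261 0.0603] [0.4972 0.2493 0.1131]
standtop 496 [0.4831 0.2365 0.05  ] [0.4507 0.2045 0.0442] [0.5192 0.2736 0.0556]
dock 3775 (553.8754272460938, -117.71821594238281) (243.83470153808594, 81.19660949707031) 74.25273895263672 mean [ 553.8773 -118.4996] zmed 0.03953509434788183
white 275 (554.2908325195312, -118.4023666381836) (95.0114517211914, 15.554657936096191) 74.23158264160156 mean [ 554.483  -119.5098] zmed 0.03606796839859383
desk z -0.00011289101730449502
scene0 light 171 [0.4933 0.2362 0.0857] [0.4763 0.1701 0.0601] [0.5388 0.2543 0.1103]
standtop 206 [0.4948 0.2354 0.0497] [0.454  0.1704 0.0442] [0.5395 0.2738 0.0558]
dock 2073 (560.4016723632812, -118.33767700195312) (244.25143432617188, 89.4786605834961) 73.95892333984375 mean [ 559.9075 -118.583 ] zmed 0.0396949558880878
white 122 (552.2279052734375, -117.81713104248047) (93.48944854736328, 12.308016777038574) 72.72528839111328 mean [ 554.6382 -115.438 ] zmed 0.036224724687647036
desk z -4.204191027806781e-05
```

```bash
cat >> h.py <<'E'
np.set_printoptions(precision=4,suppress=True)
def delta(target,yaw_deg=None,src=None):
    o=get_obs(); r=R.from_quat(o['tool_rot']).as_matrix()
    p=o['position'] if src is None else np.array(src)
    print('units',(r.T@(np.array(target)-p))/.025)
    if yaw_deg is not None:
        y=np.radians(yaw_deg); T=np.array([[np.cos(y),np.sin(y),0],[np.sin(y),-np.cos(y),0],[0,0,-1]]).T
        print('turn',np.degrees(R.from_matrix(r.T@T).as_rotvec()))
E
python3 -c "
from h import *
delta([.483,.236,.22],74.25)"
```

```text
units [-9.1563 14.5397  0.1027]
turn [ 0.0007 -0.003  -5.6689]
```

Emit:
{"fn": "carry_out", "kwargs": {"deltas": [[-1,-9.16,14.54,0.1,0,0,-5.67],[-1,-9.16,14.54,0.1,0,0,-5.67],[-1,-9.16,14.54,0.1,0,0,-5.67],[-1,-9.16,14.54,0.1,0,0,-5.67],[-1,-9.16,14.54,0.1,0,0,-5.67],[-1,-9.16,14.54,0.1,0,0,-5.67],[-1,-9.16,14.54,0.1,0,0,-5.67],[-1,-9.16,14.54,0.1,0,0,-5.67]]}}

```text
time: 1.35
position: [0.4665, 0.2581, 0.2205]
tool_rot: [0.797, 0.604, 0.0, 0.0]
ft_force: [0.3, 0.5, -0.4]
grip_width: 0.0872
```

Emit:
{"fn": "carry_out", "kwargs": {"deltas": [[-1,0,0,0,0,0,0],[-1,0,0,0,0,0,0]]}}

```text
time: 1.55
position: [0.466, 0.2588, 0.2202]
tool_rot: [0.798, 0.602, 0.0, -0.0]
ft_force: [-0.2, 1.0, 0.7]
grip_width: 0.0871
```

```bash
python3 -c "
from h import *
print(get_obs()['position'],get_obs()['joint_velocities'])
snap('wrist','w1')
for r in spot_in('wrist','light'): print(r, world(load('w1'),*r['pixel']))
for r in spot_in('wrist','stand'): print(r, world(load('w1'),*r['pixel']))
delta([.483,.236,.22],74.25)"
```

```text
[0.466  0.2588 0.2202] [ 0.0535 -0.0034  0.0164  0.0053  0.0024  0.0006]
{'pixel': [86.7, 255.5], 'score': 0.87} [0.3713 0.2634 0.0252]
{'pixel': [214.0, 265.5], 'score': 0.84} [0.4741 0.2456 0.1002]
{'pixel': [195.9, 157.1], 'score': 0.73} [0.4455 0.1356 0.0235]
{'pixel': [317.4, 280.9], 'score': 0.97} [0.5898 0.2262 0.0652]
{'pixel': [195.2, 265.2], 'score': 0.74} [0.4699 0.2447 0.0483]
units [-0.7533  0.9893  0.0055]
turn [-0.0483  0.0015  0.0966]
```

View pics/w1.png

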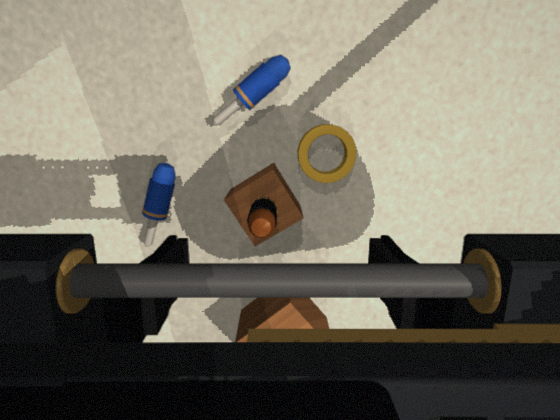

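Run:
```python
from h import *
for fn,c0 in (('w1',(.474,.245)),('top0',(.483,.236)),('scene0',(.49,.236))):
    L=load(fn);P=cloud(L)
    hsv=cv2.cvtColor(L['p'],cv2.COLOR_RGB2HSV)
    print(fn,L['o'])
    near=(np.abs(P[...,0]-c0[0])<.055)&(np.abs(P[...,1]-c0[1])<.055)
    for nm,lo,hi in (('top',.045,.055),('dome',.091,.115),('barrel',.058,.088)):
        m=(near&(P[...,2]>lo)&(P[...,2]<hi)).astype(np.uint8)
        n,lab,st,ce=cv2.connectedComponentsWithStats(m)
        if n<2: continue
        k=1+np.argmax(st[1:,4]); Q=P[lab==k]
        if nm=='top':
            c,s,a=cv2.minAreaRect((Q[:,:2]*1000).astype(np.float32)); print(nm,c,s,a)
        else:
            # circle fit with known radius: least squares
            from scipy.optimize import least_squares
            z=Q[:,2]; 
            if nm=='dome':
                rad=.0115
                # hemisphere-ish top: sphere centre z=.110-.0115
                f=lambda v: np.linalg.norm(np.c_[Q[:,:2]-v,np.minimum(0,.0985-z)*-1],axis=1)-rad
            else: f=lambda v: np.linalg.norm(Q[:,:2]-v,axis=1)-.013
            s=least_squares(f,Q[:,:2].mean(0)-0*L['o'][:2],loss='soft_l1',f_scale=.002)
            print(nm,len(Q),s.x,np.std(s.fun),z.max())
```

```text
w1 [0.3994 0.2776 0.3811]
top (482.36376953125, 239.26470947265625) (56.36591720581055, 56.45935821533203) 15.673867225646973
dome 602 [0.4832 0.2389] 0.0009444967700872981 0.10968584911691615
barrel 229 [0.4827 0.2392] 0.0003121151906273915 0.08789422780776796
top0 [ 0.3181 -0.0339  1.1531]
top (484.9033203125, 239.03677368164062) (57.00838088989258, 56.92660140991211) 15.372556686401367
dome 102 [0.4851 0.2395] 0.0014047632151449974 0.11314803807663054
barrel 44 [0.4853 0.2398] 0.000527729902307525 0.08761826063003553
scene0 [ 1.4407 -0.3403  0.7248]
top (485.2588195800781, 240.8553009033203) (60.94142532348633, 60.06929016113281) 22.826690673828125
dome 61 [0.4839 0.2419] 0.002170379072799603 0.11030224149861423
barrel 88 [0.4844 0.2422] 0.0015491433345565376 0.08762257578059285
```

```bash
python3 -c "
from h import *
print(get_obs()['position'],get_obs()['joint_velocities'])
delta([.483,.2392,.18],74.25)"
```

```text
[0.4643 0.2608 0.2202] [ 0.0125 -0.0016 -0.0012 -0.0033 -0.0004 -0.001 ]
units [-0.63    0.9561  1.6055]
turn [-0.0483  0.0015  0.0966]
```

Emit:
{"fn": "carry_out", "kwargs": {"deltas": [[-1,-0.63,0.956,1.6,0,0,0.1],[-1,-0.63,0.956,1.6,0,0,0.1],[-1,-0.63,0.956,1.6,0,0,0.1],[-1,-0.63,0.956,1.6,0,0,0.1],[-1,-0.63,0.956,1.6,0,0,0.1]]}}

```text
time: 2.2
position: [0.484, 0.2393, 0.1814]
tool_rot: [0.797, 0.604, 0.001, 0.0]
ft_force: [0.1, 0.6, 0.1]
grip_width: 0.0872
```

```bash
python3 -c "
from h import *
print(get_obs()['position'],get_obs()['joint_velocities'])
delta([.483,.2392,.057],74.25)"
```

```text
[0.484  0.2393 0.1814] [-0.0055 -0.0023  0.0002 -0.0009 -0.0022 -0.0015]
units [-0.0201 -0.0474  4.9754]
turn [ 0.0924 -0.069  -0.0075]
```

Emit:
{"fn": "carry_out", "kwargs": {"deltas": [[-1,-0.02,-0.03,1.5,0,0,0],[-1,-0.02,-0.03,3,0,0,0],[-1,-0.02,-0.03,4.2,0,0,0],[-1,-0.02,-0.03,4.95,0,0,0],[-1,-0.02,-0.03,4.95,0,0,0],[-1,-0.02,-0.03,4.95,0,0,0],[-1,-0.02,-0.03,4.95,0,0,0]], "force": 20}}

```text
time: 2.9
position: [0.4844, 0.2384, 0.0581]
tool_rot: [0.798, 0.603, 0.002, 0.001]
ft_force: [-0.3, -0.2, 0.1]
grip_width: 0.0871
```

Emit:
{"fn": "carry_out", "kwargs": {"deltas": [[0.1,0,0,0,0,0,0],[0.1,0,0,0,0,0,0],[0.3,0,0,0,0,0,0],[0.5,0,0,0,0,0,0],[1,0,0,0,0,0,0],[1,0,0,0,0,0,0],[1,0,0,0,0,0,0],[1,0,0,0,0,0,0]], "force": 20}}

```text
time: 3.7
position: [0.4832, 0.2378, 0.0564]
tool_rot: [0.798, 0.603, -0.0, -0.0]
ft_force: [0.4, 0.4, -0.6]
grip_width: 0.031
```

```bash
python3 -c "
from h import *
print(get_obs())
snap('wrist','w2')"
```

```text
{'time': 3.7, 'q': array([ 0.2498,  0.6678,  1.7795, -0.    ,  0.6945, -1.0444]), 'joint_velocities': array([-0.001 , -0.0004,  0.0012, -0.0013, -0.002 , -0.0015]), 'joint_torque': array([ -0.0015, -41.3472,  -8.9772,   0.004 ,   0.0859,   0.0001]), 'position': array([0.4832, 0.2378, 0.0564]), 'tool_rot': array([ 0.7978,  0.6029, -0.0001, -0.    ]), 'ft_force': array([ 0.4254,  0.4231, -0.6029]), 'moment': array([-0.0131,  0.0163,  0.0356]), 'grip_width': 0.03098513254860742}
```

View pics/w2.png

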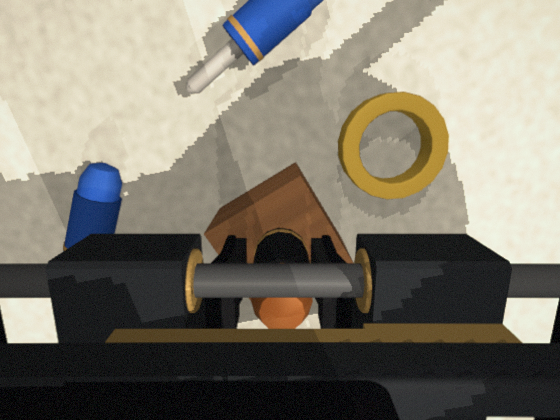

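Jaws are still closing on the amber light (dome at about (310,280), barrel between the pads).

Emit:
{"fn": "carry_out", "kwargs": {"deltas": [[1,0,0,0,0,0,0],[1,0,0,0,0,0,0],[1,0,0,0,0,0,0]], "force": 25}}

```text
time: 4.05
position: [0.4832, 0.2378, 0.0564]
tool_rot: [0.798, 0.603, -0.0, -0.0]
ft_force: [-0.2, 0.0, -0.3]
grip_width: 0.0255
```

Emit:
{"fn": "carry_out", "kwargs": {"deltas": [[1,0,0,0,0,0,0],[1,0,0,-0.2,0,0,0],[1,0,0,-1,0,0,0],[1,0,0,-2,0,0,0],[1,0,0,-3.2,0,0,0],[1,0,0,-4,0,0,0],[1,0,0,-4,0,0,0],[1,0,0,-4,0,0,0]]}}

```text
time: 4.85
position: [0.483, 0.2378, 0.1565]
tool_rot: [0.798, 0.603, 0.0, 0.0]
ft_force: [-0.0, -0.7, -0.6]
grip_width: 0.0253
```

```bash
python3 -c "
from h import *
print(get_obs())
snap('scene','s2');snap('wrist','w3')
delta([.554,-.118,.157],74.25)"
```

```text
{'time': 4.85, 'q': array([ 0.2498,  0.5028,  1.7162, -0.    ,  0.9223, -1.0444]), 'joint_velocities': array([ 0.0002,  0.0299,  0.0198, -0.0026,  0.002 ,  0.0002]), 'joint_torque': array([  0.0208, -40.1939, -14.2627,   0.0071,   0.0401,   0.0003]), 'position': array([0.483 , 0.2378, 0.1565]), 'tool_rot': array([0.7978, 0.6029, 0.0001, 0.0001]), 'ft_force': array([-0.048 , -0.6756, -0.5884]), 'moment': array([ 0.0109,  0.0187, -0.0119]), 'grip_width': 0.025273747545387696}
units [-12.8956   6.6478  -0.0673]
turn [-0.1367  0.0803 -0.0997]
```

View pics/s2.png

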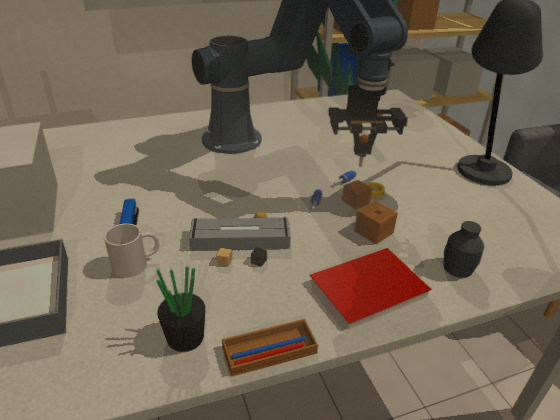

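View pics/w3.png

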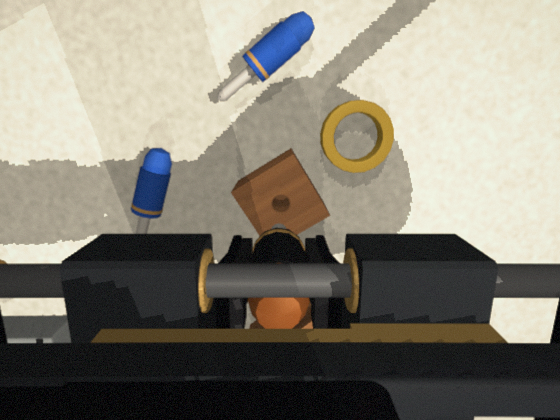

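Emit:
{"fn": "carry_out", "kwargs": {"deltas": [[1,-12.9,6.65,0,0,0,0],[1,-12.9,6.65,0,0,0,0],[1,-12.9,6.65,0,0,0,0],[1,-12.9,6.65,0,0,0,0],[1,-12.9,6.65,0,0,0,0],[1,-12.9,6.65,0,0,0,0],[1,-12.9,6.65,0,0,0,0],[1,-12.9,6.65,0,0,0,0]]}}

```text
time: 5.75
position: [0.5563, -0.1232, 0.1551]
tool_rot: [0.799, 0.601, -0.0, 0.001]
ft_force: [-0.1, -0.6, -0.1]
grip_width: 0.0255
```

Emit:
{"fn": "carry_out", "kwargs": {"deltas": [[1,0,0,0,0,0,0],[1,0,0,0,0,0,0]]}}

```text
time: 5.95
position: [0.5537, -0.1165, 0.1552]
tool_rot: [0.798, 0.603, -0.001, -0.002]
ft_force: [0.0, 1.2, -0.3]
grip_width: 0.0253
```

```bash
python3 -c "
from h import *
print(get_obs()['position'])
snap('wrist','w4')
delta([.554,-.118,.157],74.25)"
```

```text
[ 0.5537 -0.1165  0.1552]
units [-0.0806  0.0334 -0.0626]
turn [-0.2037 -0.0595 -0.0417]
```

View pics/w4.png

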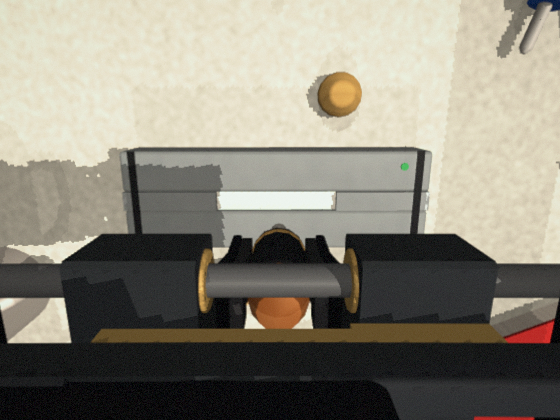

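```bash
python3 - <<'E'
from h import *
L=load('w4');P=cloud(L);p=L['p']
g=p.min(2)
m=np.zeros(g.shape,np.uint8); m[185:216,205:350]=(g[185:216,205:350]>170)
n,lab,st,ce=cv2.connectedComponentsWithStats(m);k=1+np.argmax(st[1:,4]);print(st[k],ce[k],np.median(P[lab==k][:,2]))
ys,xs=np.where(lab==k)
W=np.array([world(L,r,c,z=.036) for r,c in zip(ys,xs)])[:,:2]
print(cv2.minAreaRect((W*1000).astype(np.float32)),W.mean(0))
D=(np.abs(P[...,2]-.04)<.003); D[228:]=0
n,lab,st,ce=cv2.connectedComponentsWithStats(D.astype(np.uint8));k=1+np.argmax(st[1:,4])
ys,xs=np.where(lab==k);W=np.array([world(L,r,c,z=.04) for r,c in zip(ys,xs)])[:,:2]
print(cv2.minAreaRect((W*1000).astype(np.float32)))
E
python3 - <<'E'
import cv2
i=cv2.imread('pics/w4.png')[170:330,180:380]; cv2.imwrite('pics/w4c.png',cv2.resize(i,None,fx=4,fy=3.7,interpolation=2))
E
```

```text
[ 217  191  118   19 2063] [274.7867 200.0145] nan
((552.1912841796875, -118.36399841308594), (93.93074798583984, 14.917346954345703), 74.13013458251953) [ 0.552  -0.1189]
((543.4448852539062, -115.82013702392578), (243.0684356689453, 61.161380767822266), 74.12854766845703)
```

View pics/w4c.png

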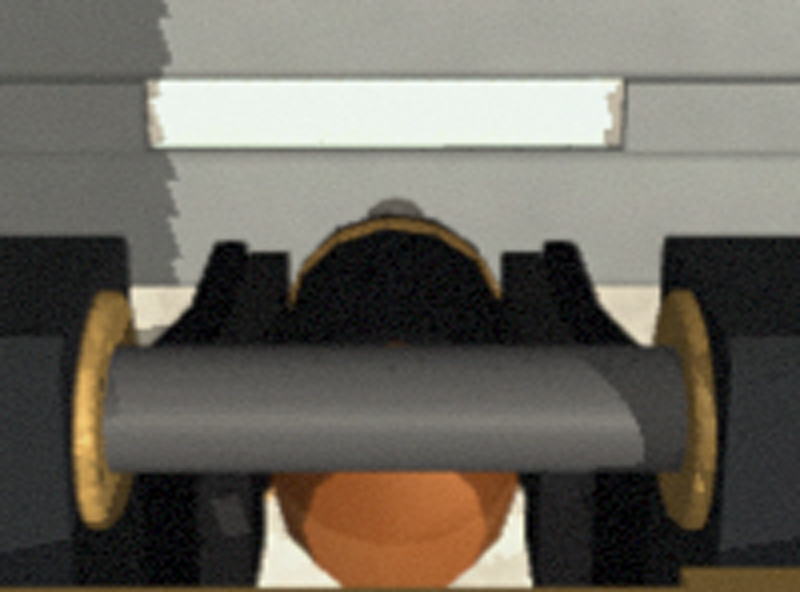

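Run:
```python
from h import *
from scipy.optimize import least_squares
for fn in ('w3','w4'):
    L=load(fn);P=cloud(L)
    T=np.array([.5537,-.1165,.1552]) if fn=='w4' else np.array([.483,.2378,.1565])
    y=np.radians(74.2);X=np.array([np.cos(y),np.sin(y),0]);Y=np.array([np.sin(y),-np.cos(y),0])
    Q=P-T; q=np.stack([Q@X,Q@Y,-Q[...,2]],-1)*1000
    m=(np.abs(q[...,0])<14)&(np.abs(q[...,1])<20)&(q[...,2]<3)&(q[...,2]>-33)
    m[320:]=0
    print(fn,m.sum())
    a=q[m]; 
    for lo,hi in ((-33,-20),(-20,-10),(-10,5)):
        s=a[(a[:,2]>lo)&(a[:,2]<hi)]
        if len(s): print(lo,len(s),s.mean(0),s.min(0))
    b=a[(a[:,2]>-32)&(np.hypot(a[:,0],a[:,1]+0)<16)]
    r=least_squares(lambda v:np.hypot(b[:,0]-v[0],b[:,1]-v[1])-13,[0,0],loss='soft_l1',f_scale=1);print(r.x,np.std(r.fun))
    for row in (222,224,226,228,230):
        w=world(L,row,279.5,z=T[2]-.0424)-T; print(row,w@X*1e3,w@Y*1e3,L['d'][row,280],q[row,280])
```

```text
w3 1759
-33 592 [ -0.0475 -12.8842 -25.9439] [-13.8609 -15.2133 -32.5379]
-20 528 [  0.133  -12.0676 -15.0596] [-13.9993 -15.3039 -19.9985]
-10 639 [ -0.0494 -11.7353  -3.1565] [-13.9571 -15.2541  -9.9342]
[-0.3706 -1.6205] 0.4568126202898544
222 0.2407068665445943 -6.706811969575223 0.27841127 [  0.8123  13.0509 106.1157]
224 0.24111898590135838 -5.467269120114554 0.20814928 [ 0.5212 -6.6579 38.6343]
226 0.24153177314286664 -4.224142826308637 0.20477158 [ 0.5068 -6.5693 35.1245]
228 0.241945230296261 -2.9774202856112555 0.17498773 [  0.3833 -14.7766   6.4816]
230 0.24235935940229802 -1.7270886368379543 0.17143258 [  0.3683 -14.9606   2.8586]
w4 1778
-33 633 [  0.0578 -12.3118 -26.1993] [-13.9802 -14.6798 -32.9762]
-20 511 [ -0.0405 -11.4986 -15.0688] [-13.9979 -14.6373 -19.9679]
-10 634 [ -0.0317 -11.2622  -3.3481] [-13.9769 -14.8728  -9.9824]
[-0.0347 -1.1185] 0.4969213988245395
222 0.677037603892788 -6.072971164595677 0.28985912 [  1.4382  16.66   116.3647]
224 0.6769871422410683 -4.829793757507216 0.20867272 [ 0.9492 -6.0898 38.379 ]
226 0.676936010798766 -3.583060761697577 0.20434089 [ 0.9218 -6.2805 33.9582]
228 0.676884206844965 -2.332759668539322 0.1753617 [  0.747  -14.1685   6.0625]
230 0.6768317276506545 -1.0788779131204704 0.1710394 [  0.72   -14.5836   1.7085]
```

```bash
python3 -c "
from h import *
print(get_obs()['position'])
delta([.5431,-.1554,.095],74.13)"
```

```text
[ 0.5537 -0.1158  0.1554]
units [-1.6413  0.0298  2.4158]
turn [-0.2037 -0.0592  0.0783]
```

Emit:
{"fn": "carry_out", "kwargs": {"deltas": [[1,-0.8,0.02,0.3,-0.1,0,0.1],[1,-1.64,0.03,0.8,-0.2,0,0.1],[1,-1.64,0.03,1.6,-0.2,0,0.1],[1,-1.64,0.03,2.2,-0.2,0,0.1],[1,-1.64,0.03,2.4,-0.2,0,0.1],[1,-1.64,0.03,2.4,-0.2,0,0.1],[1,-1.64,0.03,2.4,-0.2,0,0.1]]}}

```text
time: 6.7
position: [0.545, -0.1565, 0.097]
tool_rot: [0.798, 0.603, 0.001, 0.002]
ft_force: [-0.2, 0.1, -1.2]
grip_width: 0.0258
```

```bash
python3 -c "
from h import *
o=get_obs();print(o)
delta([.5431,-.1554,.082],74.13)"
```

```text
{'time': 6.7, 'q': array([-0.477 ,  0.6239,  1.6898,  0.0011,  0.8239, -1.7718]), 'joint_velocities': array([-0.0089, -0.0113, -0.0096, -0.0013, -0.0006, -0.0002]), 'joint_torque': array([  0.0445, -42.1311, -11.5701,  -0.0336,   0.0832,   0.0013]), 'position': array([ 0.545 , -0.1565,  0.097 ]), 'tool_rot': array([0.7979, 0.6028, 0.0012, 0.0016]), 'ft_force': array([-0.159 ,  0.0783, -1.1647]), 'moment': array([ 0.0001,  0.0363, -0.0185]), 'grip_width': 0.025755716083461114}
units [ 0.0209 -0.0887  0.599 ]
turn [0.2339 0.0019 0.0126]
```

Emit:
{"fn": "carry_out", "kwargs": {"deltas": [[1,0.02,-0.06,0.2,0,0,0],[1,0.02,-0.06,0.45,0,0,0],[1,0.02,-0.06,0.45,0,0,0],[1,0.02,-0.06,0.45,0,0,0]]}}

```text
time: 7.1
position: [0.5433, -0.1566, 0.0851]
tool_rot: [0.798, 0.602, 0.001, 0.001]
ft_force: [0.9, 0.5, -1.0]
grip_width: 0.0255
```

```bash
python3 -c "
from h import *
o=get_obs();print(o['position'],o['ft_force'],o['moment'])
snap('wrist','w5')
o=get_obs();print(o['position'],o['ft_force'],o['moment'])
delta([.5431,-.1554,.082],74.13)
import cv2
i=cv2.imread('pics/w5.png')[170:330,180:380]; cv2.imwrite('pics/w5c.png',cv2.resize(i,None,fx=4,fy=3.7,interpolation=2))
"
```

```text
[ 0.5433 -0.1566  0.0851] [ 0.8861  0.5365 -0.9971] [ 0.0314 -0.0525  0.024 ]
[ 0.5434 -0.1566  0.0852] [-0.0956 -0.4881 -1.3513] [ 0.0157 -0.0025 -0.008 ]
units [ 0.0448 -0.0251  0.1275]
turn [ 0.1985  0.0005 -0.0836]
```

View pics/w5c.png

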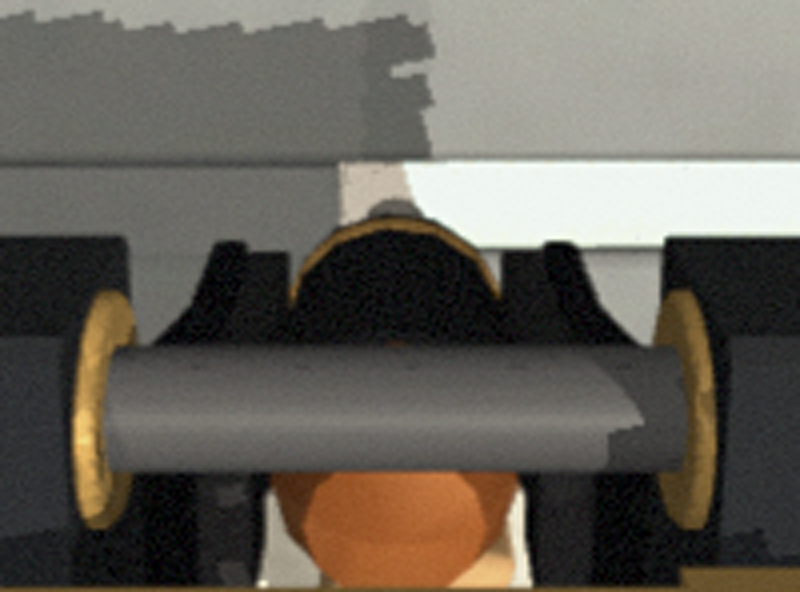

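```bash
python3 -c "
from h import *
L=load('w5');T=np.array([.5433,-.1566,.0852]);y=np.radians(74.13);X=np.array([np.cos(y),np.sin(y),0]);Y=np.array([np.sin(y),-np.cos(y),0])
for r,z in ((213.6,.04),(214.1,.04),(236.5,.036),(237,.036),(237,.04)):
  w=world(L,r,300,z=z)-T; print(r,z,w@Y*1e3)
w=world(L,225,265,z=.04)-T; print(w@X*1e3)
P=cloud(L)
for r in range(220,232): 
  q=P[r,279]-T; print(r,q@Y*1e3,P[r,279,2]*1e3)
"
```

```text
213.6 0.04 -10.232222177806653
214.1 0.04 -9.920841011173655
236.5 0.036 5.706921235909631
237 0.036 6.0352427885215745
237 0.04 4.588540629766239
-8.073866917778489
220 -4.656492669091906 34.86020788349567
221 -3.670755316917294 33.76697967833389
222 -3.291750507396152 34.62340040286996
223 -2.8626112255078007 35.30875113655138
224 -5.794825977110463 46.44701587163888
225 -6.231450934794327 49.682481156163334
226 -6.271264843429053 51.647875764205764
227 -6.170674348755857 53.15444894132135
228 -14.724638924542289 80.57947303233142
229 -14.542728246469249 81.5562244969337
230 -14.680506604423572 83.45824407828886
231 -14.353031074873781 83.97114675104717
```

Emit:
{"fn": "carry_out", "kwargs": {"deltas": [[1,0.03,-0.03,0.1,0,0,0],[1,0.03,-0.03,0.2,0,0,0],[1,0.03,-0.03,0.24,0,0,0],[1,0.03,-0.03,0.24,0,0,0]]}}

```text
time: 7.55
position: [0.5427, -0.1556, 0.079]
tool_rot: [0.798, 0.602, 0.001, 0.001]
ft_force: [-1.1, -0.1, -1.1]
grip_width: 0.0251
```

Emit:
{"fn": "carry_out", "kwargs": {"deltas": [[1,0,0,0.03,0,0,0],[1,0,0,0.06,0,0,0],[1,0,0,0.06,0,0,0]]}}

```text
time: 7.85
position: [0.5431, -0.1558, 0.078]
tool_rot: [0.798, 0.602, 0.001, 0.002]
ft_force: [-0.5, 0.3, 3.4]
grip_width: 0.0253
```

Emit:
{"fn": "carry_out", "kwargs": {"deltas": [[1,0,0,0.03,0,0,0],[1,0,0,0.06,0,0,0],[1,0,0,0.06,0,0,0]]}}

```text
time: 8.15
position: [0.5431, -0.1558, 0.0765]
tool_rot: [0.798, 0.602, 0.001, 0.002]
ft_force: [-0.2, 0.0, 4.2]
grip_width: 0.0252
```

Emit:
{"fn": "carry_out", "kwargs": {"deltas": [[1,0,0,0.03,0,0,0],[1,0.05,0,0.03,0,0,0],[1,0.1,0,0.03,0,0,0],[1,0.15,0,0.03,0,0,0],[1,0.2,0,0.03,0,0,0]]}}

```text
time: 8.65
position: [0.5448, -0.1522, 0.0759]
tool_rot: [0.798, 0.603, 0.001, 0.003]
ft_force: [-1.2, -3.3, 5.2]
grip_width: 0.0252
```

Emit:
{"fn": "carry_out", "kwargs": {"deltas": [[1,0.05,0,0,0,0,0],[1,0.1,0,0,0,0,0],[1,0.15,0,0,0,0,0],[1,0.2,0,0,0,0,0]]}}

```text
time: 9.05
position: [0.5464, -0.1475, 0.076]
tool_rot: [0.798, 0.603, 0.001, 0.003]
ft_force: [-1.6, -2.9, 4.2]
grip_width: 0.0254
```

Emit:
{"fn": "carry_out", "kwargs": {"deltas": [[1,0.05,-0.01,0.01,0,0,0],[1,0.1,-0.02,0.01,0,0,0],[1,0.15,-0.03,0.01,0,0,0],[1,0.2,-0.03,0.01,0,0,0]]}}

```text
time: 9.45
position: [0.5474, -0.1426, 0.0758]
tool_rot: [0.798, 0.603, 0.001, 0.003]
ft_force: [-0.1, -2.8, 5.6]
grip_width: 0.0258
```

Emit:
{"fn": "carry_out", "kwargs": {"deltas": [[1,0.05,0,0,0,0,0],[1,0.1,0,0,0,0,0],[1,0.15,0,0,0,0,0],[1,0.2,0,0,0,0,0]]}}

```text
time: 9.85
position: [0.5486, -0.1378, 0.0758]
tool_rot: [0.798, 0.602, 0.001, 0.003]
ft_force: [-1.4, -2.7, 5.9]
grip_width: 0.0253
```

Emit:
{"fn": "carry_out", "kwargs": {"deltas": [[1,0.05,-0.01,0,0,0,0],[1,0.1,-0.02,0,0,0,0],[1,0.15,-0.02,0,0,0,0],[1,0.2,-0.02,0,0,0,0]]}}

```text
time: 10.25
position: [0.5496, -0.1329, 0.0758]
tool_rot: [0.798, 0.602, 0.001, 0.003]
ft_force: [-1.0, -3.1, 6.0]
grip_width: 0.0253
```

Emit:
{"fn": "carry_out", "kwargs": {"deltas": [[1,0.05,0,0,0,0,0],[1,0.1,0,0,0,0,0],[1,0.15,0,0,0,0,0],[1,0.2,0,0,0,0,0]]}}

```text
time: 10.65
position: [0.5509, -0.128, 0.0758]
tool_rot: [0.798, 0.603, 0.001, 0.003]
ft_force: [-1.2, -3.2, 5.8]
grip_width: 0.0253
```

Emit:
{"fn": "carry_out", "kwargs": {"deltas": [[1,0.05,0,0,0,0,0],[1,0.1,0,0,0,0,0],[1,0.15,0,0,0,0,0],[1,0.2,0,0,0,0,0]]}}

```text
time: 11.05
position: [0.5522, -0.1232, 0.0758]
tool_rot: [0.798, 0.603, 0.001, 0.003]
ft_force: [-0.5, -2.6, 5.5]
grip_width: 0.0256
```

```bash
python3 -c "
from h import *
print(get_obs()['position'],get_obs()['ft_force'])
"
```

```text
[ 0.5522 -0.1232  0.0758] [-0.5092 -2.637   5.4905]
```

Emit:
{"fn": "carry_out", "kwargs": {"deltas": [[1,0.05,0,0,0,0,0],[1,0.1,0,0,0,0,0],[1,0.15,0,0,0,0,0],[1,0.2,0,0,0,0,0]]}}

```text
time: 11.45
position: [0.5536, -0.1183, 0.0758]
tool_rot: [0.798, 0.603, 0.001, 0.003]
ft_force: [-1.2, -2.9, 5.5]
grip_width: 0.0253
```

Emit:
{"fn": "carry_out", "kwargs": {"deltas": [[1,0.05,0,0,0,0,0],[1,0.1,0,0,0,0,0],[1,0.15,0,0,0,0,0],[1,0.2,0,0,0,0,0]]}}

```text
time: 11.85
position: [0.555, -0.1135, 0.0758]
tool_rot: [0.798, 0.603, 0.001, 0.003]
ft_force: [-1.2, -3.7, 5.6]
grip_width: 0.0252
```

Emit:
{"fn": "carry_out", "kwargs": {"deltas": [[1,0.05,0,0,0,0,0],[1,0.1,0,0,0,0,0],[1,0.15,0,0,0,0,0],[1,0.2,0,0,0,0,0]]}}

```text
time: 12.25
position: [0.5562, -0.1079, 0.0755]
tool_rot: [0.798, 0.602, 0.001, 0.002]
ft_force: [0.3, -0.7, 2.4]
grip_width: 0.0252
```

Emit:
{"fn": "carry_out", "kwargs": {"deltas": [[1,0.05,0,0,0,0,0],[1,0.1,0,0,0,0,0],[1,0.15,0,0,0,0,0],[1,0.2,0,0,0,0,0]]}}

```text
time: 12.65
position: [0.5568, -0.1032, 0.0751]
tool_rot: [0.798, 0.603, 0.0, 0.002]
ft_force: [-1.3, -5.5, 1.8]
grip_width: 0.025
```

Emit:
{"fn": "carry_out", "kwargs": {"deltas": [[1,-0.05,0,0,0,0,0],[1,-0.08,0,0,0,0,0],[1,-0.08,0,0,0,0,0]]}}

```text
time: 12.95
position: [0.5563, -0.104, 0.0751]
tool_rot: [0.799, 0.602, 0.001, 0.001]
ft_force: [0.4, -0.1, -0.2]
grip_width: 0.0253
```

```bash
python3 -c "
from h import *
for i in range(1):
  o=get_obs();print(o)
snap('wrist','w6');o=get_obs();print(o['position'],o['ft_force'],o['moment'])
snap('scene','s6');o=get_obs();print(o['position'],o['ft_force'],o['moment'])
import cv2
i=cv2.imread('pics/w6.png')[170:330,180:380]; cv2.imwrite('pics/w6c.png',cv2.resize(i,None,fx=4,fy=3.7,interpolation=2))
"
```

```text
{'time': 12.95, 'q': array([-0.3829,  0.6582,  1.7038,  0.0016,  0.7761, -1.6759]), 'joint_velocities': array([ 0.0006,  0.0012,  0.0022, -0.0044, -0.    ,  0.0019]), 'joint_torque': array([  0.3365, -42.4752,  -9.9902,   0.0887,   0.4404,  -0.0069]), 'position': array([ 0.5563, -0.104 ,  0.0751]), 'tool_rot': array([0.7985, 0.6019, 0.0014, 0.0012]), 'ft_force': array([ 0.3935, -0.0761, -0.2292]), 'moment': array([-0.1839, -0.1674, -0.0026]), 'grip_width': 0.02527216040478482}
[ 0.5563 -0.1041  0.0751] [ 1.1534 -0.8661 -0.4282] [-0.1822 -0.1655  0.0046]
[ 0.5563 -0.1041  0.0751] [ 0.3717 -0.1578 -0.2729] [-0.1321 -0.2384  0.028 ]
```

View pics/w6c.png

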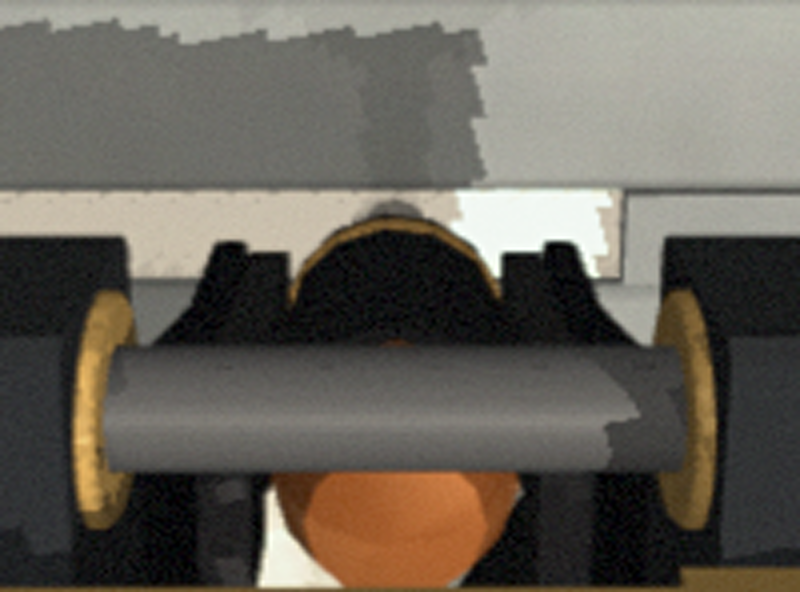

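Emit:
{"fn": "carry_out", "kwargs": {"deltas": [[1,0,0,0.03,0,0,0],[1,0,0,0.06,0,0,0],[1,0,0,0.06,0,0,0]]}}

```text
time: 13.35
position: [0.5565, -0.1042, 0.074]
tool_rot: [0.798, 0.602, 0.001, 0.001]
ft_force: [1.5, -0.2, 3.7]
grip_width: 0.0252
```

```bash
python3 -c "
from h import *
o=get_obs();print(o['position'],o['ft_force'],o['moment'])
"
```

```text
[ 0.5565 -0.1042  0.074 ] [ 1.5378 -0.1606  3.7365] [ 0.0291 -0.1706  0.0445]
```

Emit:
{"fn": "carry_out", "kwargs": {"deltas": [[1,0,0.02,0,0,0,0],[1,0,0.04,0,0,0,0],[1,0,0.04,0,0,0,0]]}}

```text
time: 13.65
position: [0.5569, -0.1045, 0.0737]
tool_rot: [0.798, 0.602, 0.001, 0.001]
ft_force: [-0.1, 0.4, 3.6]
grip_width: 0.0252
```

Emit:
{"fn": "carry_out", "kwargs": {"deltas": [[1,-0.02,0,0,0,0,0],[1,-0.04,0,0,0,0,0],[1,-0.04,0,0,0,0,0]]}}

```text
time: 13.95
position: [0.5567, -0.1054, 0.0734]
tool_rot: [0.798, 0.602, 0.001, 0.001]
ft_force: [1.6, -0.6, 0.8]
grip_width: 0.0256
```

```bash
python3 -c "
from h import *
o=get_obs();print(o['position'],o['ft_force'],o['moment'])
"
```

```text
[ 0.5567 -0.1054  0.0734] [ 1.5745 -0.5747  0.8158] [ 0.1516 -0.0752  0.0075]
```

Emit:
{"fn": "carry_out", "kwargs": {"deltas": [[1,0,0.01,0.03,0,0,0],[1,0,0.02,0.06,0,0,0],[1,0,0.02,0.09,0,0,0],[1,0,0.02,0.09,0,0,0]]}}

```text
time: 14.35
position: [0.557, -0.1056, 0.0711]
tool_rot: [0.798, 0.602, 0.001, 0.001]
ft_force: [-0.1, 1.7, 0.2]
grip_width: 0.0255
```

```bash
python3 -c "
from h import *
o=get_obs();print(o['position'],o['ft_force'],o['moment'])
"
```

```text
[ 0.557  -0.1056  0.0711] [-0.0778  1.7074  0.2468] [ 0.1327  0.0153 -0.0277]
```

Emit:
{"fn": "carry_out", "kwargs": {"deltas": [[1,0.01,0,0.05,0,0,0],[1,0.02,0,0.1,0,0,0],[1,0.02,0,0.15,0,0,0],[1,0.02,0,0.15,0,0,0]]}}

```text
time: 14.75
position: [0.5574, -0.1053, 0.0675]
tool_rot: [0.798, 0.602, 0.001, 0.001]
ft_force: [0.3, 0.3, 0.1]
grip_width: 0.0251
```

```bash
python3 -c "
from h import *
o=get_obs();print(o['position'],o['ft_force'],o['moment'])
"
```

```text
[ 0.5574 -0.1053  0.0675] [0.2775 0.3098 0.1077] [-0.0576  0.1235 -0.0419]
```

Emit:
{"fn": "carry_out", "kwargs": {"deltas": [[1,0,0,0.05,0,0,0],[1,0,0,0.1,0,0,0],[1,0,0,0.15,0,0,0],[1,0,0,0.2,0,0,0],[1,0,0,0.2,0,0,0]]}}

```text
time: 15.25
position: [0.5576, -0.1053, 0.0625]
tool_rot: [0.798, 0.602, 0.001, 0.001]
ft_force: [-0.2, -0.1, -0.1]
grip_width: 0.0257
```

Emit:
{"fn": "carry_out", "kwargs": {"deltas": [[1,0,0,0.05,0,0,0],[1,0,0,0.1,0,0,0],[1,0,0,0.15,0,0,0],[1,0,0,0.2,0,0,0],[1,0,0,0.2,0,0,0]]}}

```text
time: 15.75
position: [0.5576, -0.1052, 0.0575]
tool_rot: [0.798, 0.602, 0.001, 0.001]
ft_force: [-0.5, -0.7, -0.9]
grip_width: 0.0255
```

```bash
python3 -c "
from h import *
o=get_obs();print(o['position'],o['ft_force'],o['moment'])
"
```

```text
[ 0.5576 -0.1052  0.0575] [-0.4626 -0.6851 -0.8555] [-0.028   0.1126 -0.0412]
```

```bash
python3 -c "
from h import *
snap('wrist','w7');o=get_obs();print(o['position'],o['ft_force'])
snap('scene','s7');o=get_obs();print(o['position'],o['ft_force'])
import cv2
i=cv2.imread('pics/w7.png')[170:330,180:380]; a=cv2.resize(i,(500,400),interpolation=2)
i=cv2.imread('pics/s7.png')[170:270,180:300]; b=cv2.resize(i,(300,400),interpolation=2)
cv2.imwrite('pics/w7c.png',np.hstack([a,b]))
"
```

```text
[ 0.5576 -0.1052  0.0575] [0.0161 0.7515 0.6082]
[ 0.5576 -0.1052  0.0576] [-0.0581 -0.5936 -0.1724]
```

View pics/w7c.png

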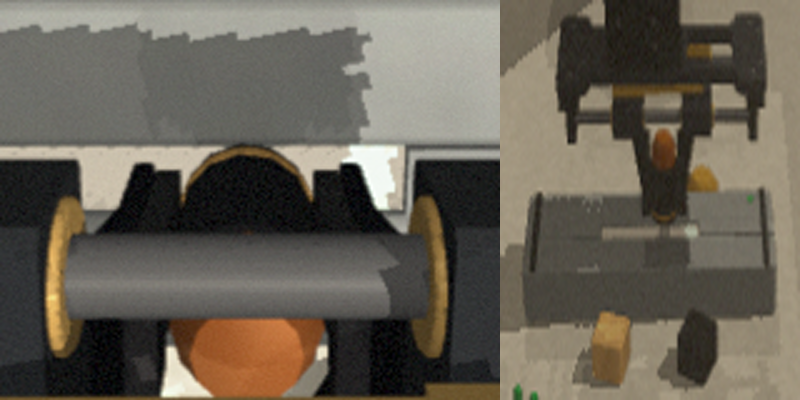

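Emit:
{"fn": "carry_out", "kwargs": {"deltas": [[1,0,0,0.04,0,0,0],[1,0,0,0.08,0,0,0],[1,0,0,0.08,0,0,0]]}}

```text
time: 16.15
position: [0.5576, -0.1052, 0.0556]
tool_rot: [0.798, 0.602, 0.001, 0.001]
ft_force: [0.2, -0.0, 0.4]
grip_width: 0.0256
```

Emit:
{"fn": "carry_out", "kwargs": {"deltas": [[1,0,0,0.02,0,0,0],[1,0,0,0.04,0,0,0],[1,0,0,0.04,0,0,0]]}}

```text
time: 16.45
position: [0.5577, -0.1052, 0.0547]
tool_rot: [0.798, 0.602, 0.001, 0.001]
ft_force: [-0.1, 0.4, 0.9]
grip_width: 0.0251
```

Emit:
{"fn": "carry_out", "kwargs": {"deltas": [[1,0,0,0.01,0,0,0],[1,0,0,0.02,0,0,0],[1,0,0,0.02,0,0,0]]}}

```text
time: 16.75
position: [0.5577, -0.1052, 0.0543]
tool_rot: [0.798, 0.602, 0.001, 0.001]
ft_force: [0.4, -0.4, 1.5]
grip_width: 0.0251
```

Emit:
{"fn": "carry_out", "kwargs": {"deltas": [[1,0,0,0.01,0,0,0],[1,0,0,0.02,0,0,0],[1,0,0,0.02,0,0,0]]}}

```text
time: 17.05
position: [0.5577, -0.1053, 0.0538]
tool_rot: [0.798, 0.602, 0.001, 0.001]
ft_force: [0.6, 0.8, 3.5]
grip_width: 0.0256
```

Emit:
{"fn": "carry_out", "kwargs": {"deltas": [[1,0,0,0.01,0,0,0],[1,0,0,0.02,0,0,0],[1,0,0,0.02,0,0,0]]}}

```text
time: 17.35
position: [0.5577, -0.1053, 0.0533]
tool_rot: [0.798, 0.602, 0.001, 0.001]
ft_force: [0.3, 0.5, 2.6]
grip_width: 0.0253
```

Emit:
{"fn": "carry_out", "kwargs": {"deltas": [[1,0,0,0.01,0,0,0],[1,0,0,0.02,0,0,0],[1,0,0,0.02,0,0,0]]}}

```text
time: 17.65
position: [0.5577, -0.1053, 0.0528]
tool_rot: [0.798, 0.602, 0.001, 0.001]
ft_force: [-1.2, -0.8, 4.3]
grip_width: 0.0256
```

Emit:
{"fn": "carry_out", "kwargs": {"deltas": [[1,0,0,0.02,0,0,0],[1,0,0,0.04,0,0,0],[1,0,0,0.04,0,0,0],[1,0,0,0.04,0,0,0]]}}

```text
time: 18.05
position: [0.5578, -0.1053, 0.0518]
tool_rot: [0.798, 0.602, 0.001, 0.002]
ft_force: [-0.8, 0.9, 4.8]
grip_width: 0.0253
```

Emit:
{"fn": "carry_out", "kwargs": {"deltas": [[1,0,0,0.02,0,0,0],[1,0,0,0.04,0,0,0],[1,0,0,0.04,0,0,0],[1,0,0,0.04,0,0,0]]}}

```text
time: 18.45
position: [0.5579, -0.1053, 0.051]
tool_rot: [0.798, 0.602, 0.001, 0.002]
ft_force: [-0.6, 0.9, 5.8]
grip_width: 0.0256
```

```bash
python3 -c "
from h import *
snap('wrist','w8');o=get_obs();print(o['position'],o['ft_force'],o['moment'])
snap('wrist','w8');o=get_obs();print(o['position'],o['ft_force'])
"
```

```text
[ 0.5578 -0.1053  0.051 ] [-1.1113  0.2114  6.3172] [ 0.1372  0.1678 -0.0434]
[ 0.5578 -0.1053  0.051 ] [-0.5347  0.9367  6.4184]
```

Emit:
{"fn": "carry_out", "kwargs": {"deltas": [[1,0,0,-0.04,0,0,0],[1,0,0,-0.08,0,0,0],[1,0,0,-0.09,0,0,0],[1,0,0,-0.09,0,0,0]]}}

```text
time: 18.95
position: [0.5576, -0.1053, 0.0529]
tool_rot: [0.798, 0.602, 0.001, 0.001]
ft_force: [0.3, 1.2, 4.0]
grip_width: 0.0256
```

Emit:
{"fn": "carry_out", "kwargs": {"deltas": [[0.5,0,0,0,0,0,0],[0.3,0,0,0,0,0,0],[0,0,0,0,0,0,0],[-0.3,0,0,0,0,0,0],[-0.3,0,0,0,0,0,0],[-0.3,0,0,0,0,0,0],[-0.3,0,0,0,0,0,0]]}}

```text
time: 19.65
position: [0.5576, -0.1052, 0.0529]
tool_rot: [0.798, 0.602, 0.001, 0.001]
ft_force: [-0.5, 0.4, -0.6]
grip_width: 0.055
```

```bash
python3 -c "
from h import *
snap('wrist','w9');o=get_obs();print(o['position'],o['ft_force'],o['grip_width'])
"
```

```text
[ 0.5576 -0.1052  0.0529] [ 0.0677 -0.7578 -0.8343] 0.055667976132572905
```

View pics/w9.png

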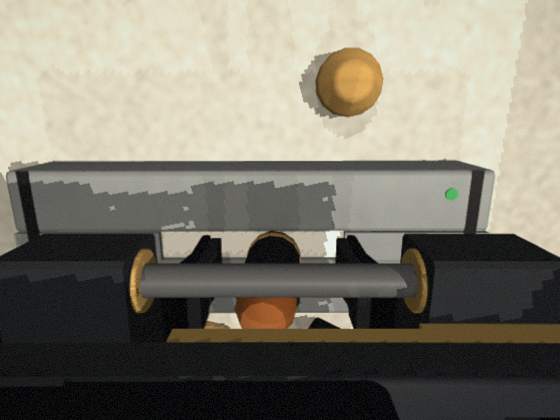

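Emit:
{"fn": "carry_out", "kwargs": {"deltas": [[-0.8,0,0,0,0,0,0],[-0.8,0,0,0,0,0,0],[-0.8,0,0,-0.5,0,0,0],[-0.8,0,0,-1.5,0,0,0],[-0.8,0,0,-3,0,0,0],[-0.8,0,0,-5,0,0,0],[-0.8,0,0,-6,0,0,0],[-0.8,0,0,-6,0,0,0]]}}

```text
time: 20.5
position: [0.56, -0.1061, 0.2085]
tool_rot: [0.798, 0.602, 0.004, 0.006]
ft_force: [0.4, 0.6, 0.2]
grip_width: 0.0783
```

Emit:
{"fn": "carry_out", "kwargs": {"deltas": [[-0.8,0,-4,-1,0,0,0],[-0.8,0,-4,-1,0,0,0],[-0.8,0,-4,-1,0,0,0],[-0.8,0,-4,-1,0,0,0],[-0.8,0,-4,-1,0,0,0]]}}

```text
time: 21.0
position: [0.4621, -0.0782, 0.2277]
tool_rot: [0.798, 0.602, 0.001, 0.002]
ft_force: [-0.4, 0.2, 0.0]
grip_width: 0.0784
```

Run:
```python
from h import *
o=get_obs();print(o['position'],o['ft_force'],o['grip_width'])
snap('scene','s10');snap('top','t10');snap('wrist','w10')
from scipy.optimize import least_squares
for fn in ('t10','s10','w10'):
    L=load(fn);P=cloud(L)
    near=(np.abs(P[...,0]-.556)<.03)&(np.abs(P[...,1]+.105)<.03)&(P[...,2]>.045)&(P[...,2]<.13)
    Q=P[near]
    print(fn,len(Q),Q[:,2].max(),np.percentile(Q[:,2],95))
    for lo,hi,r in ((.05,.065,.013),(.068,.086,.013),(.088,.098,.0115)):
        q=Q[(Q[:,2]>lo)&(Q[:,2]<hi)]
        if len(q)>8:
            s=least_squares(lambda v:np.hypot(q[:,0]-v[0],q[:,1]-v[1])-r,[.556,-.105],loss='soft_l1',f_scale=.001);print(lo,len(q),s.x)
a=cv2.imread('pics/s10.png');b=cv2.resize(a[150:280,170:300],(420,420),interpolation=2)
t=cv2.imread('pics/t10.png')
cv2.imwrite('pics/c10.png',np.hstack([cv2.resize(a,(380,420)),b]))
```

```text
[ 0.4621 -0.0782  0.2277] [-0.4494  0.2385  0.0318] 0.07841522844561148Traceback (most recent call last):
  File "<stdin>", line 9, in <module>
    return umr_maximum(a, axis, None, out, keepdims, initial, where)
ValueError: zero-size array to reduction operation maximum which has no identity
```

View pics/t10.png

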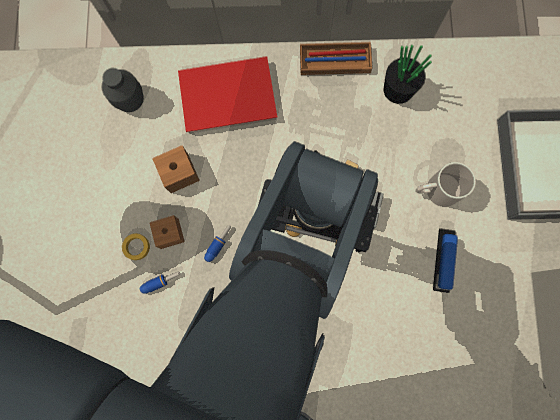

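View pics/w10.png

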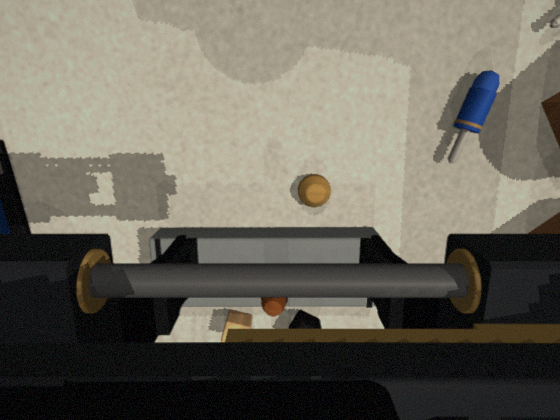

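Run:
```python
from h import *
from scipy.optimize import least_squares
for fn in ('top0','scene0','w1','s2','w3','s6','s10','t10','w10'):
    L=load(fn);P=cloud(L);hsv=cv2.cvtColor(L['p'],cv2.COLOR_RGB2HSV)
    m=((hsv[...,0]>100)&(hsv[...,0]<130)&(hsv[...,1]>120)&(hsv[...,2]>40)&(P[...,0]<.62)&(P[...,1]>.02)&(P[...,1]<.35)).astype(np.uint8)
    n,lab,st,ce=cv2.connectedComponentsWithStats(m)
    for k in range(1,n):
        if st[k,4]>25: q=P[lab==k];print(fn,st[k,4],np.nanmean(q,0),'zmax',np.nanmax(q[:,2]))
for fn in ('s10','w10'):
    L=load(fn);P=cloud(L)
    near=(np.abs(P[...,0]-.556)<.03)&(np.abs(P[...,1]+.105)<.03)&(P[...,2]>.045)&(P[...,2]<.13)
    Q=P[near]
    if not len(Q): continue
    print(fn,len(Q),np.sort(Q[:,2])[-4:])
    for lo,hi,r in ((.05,.065,.013),(.068,.086,.013),(.088,.098,.0115)):
        q=Q[(Q[:,2]>lo)&(Q[:,2]<hi)]
        if len(q)>8:
            s=least_squares(lambda v:np.hypot(q[:,0]-v[0],q[:,1]-v[1])-r,[.556,-.105],loss='soft_l1',f_scale=.001);print(lo,len(q),s.x)
a=cv2.imread('pics/s10.png');b=cv2.resize(a[150:280,170:300],(420,420),interpolation=2)
cv2.imwrite('pics/c10.png',np.hstack([cv2.resize(a,(380,420)),b]))
```

```text
top0 221 [0.4719 0.18   0.0228] zmax 0.03085990674246908
top0 30 [0.3791 0.2467 0.0277] zmax 0.03410012035009702
top0 203 [0.3669 0.2731 0.0242] zmax 0.033495572081374325
w1 1266 [0.3663 0.2739 0.0217] zmax 0.026601505635017453
w1 76 [0.3781 0.2472 0.0224] zmax 0.02617276076687791
w1 1113 [0.4402 0.1398 0.0211] zmax 0.0263294231548456
w1 46 [0.466  0.1231 0.022 ] zmax 0.02511684815157078
s2 49 [0.3774 0.2744 0.022 ] zmax 0.029308265811779588
w3 2023 [0.3667 0.2737 0.0215] zmax 0.026492309351367038
w3 143 [0.3782 0.2471 0.0219] zmax 0.026038556599625284
w3 1692 [0.4405 0.1399 0.0211] zmax 0.02605437214675088
w3 76 [0.4662 0.1236 0.0223] zmax 0.02585900121798984
s6 44 [0.3771 0.2742 0.0222] zmax 0.028012178421297995
s6 33 [0.4498 0.1387 0.0243] zmax 0.027553562410460697
s10 44 [0.3774 0.2737 0.0223] zmax 0.028632799155215216
s10 32 [0.4501 0.1387 0.0246] zmax 0.028370704489356746
t10 225 [0.4418 0.1361 0.0225] zmax 0.031105394708158762
t10 26 [0.3792 0.2459 0.0215] zmax 0.027617606279401352
t10 217 [0.3672 0.2727 0.0228] zmax 0.0306711469972083
w10 1321 [0.4385 0.1337 0.0207] zmax 0.02658831479817131
w10 109 [0.463  0.1176 0.0199] zmax 0.026583145847809686
s10 228 [0.106  0.1062 0.1062 0.1066]
0.05 52 [ 0.5586 -0.1062]
0.068 65 [ 0.5588 -0.1076]
0.088 35 [ 0.5586 -0.1078]
w10 388 [0.1062 0.1062 0.1064 0.1064]
0.088 37 [ 0.559  -0.1106]
```

View pics/c10.png

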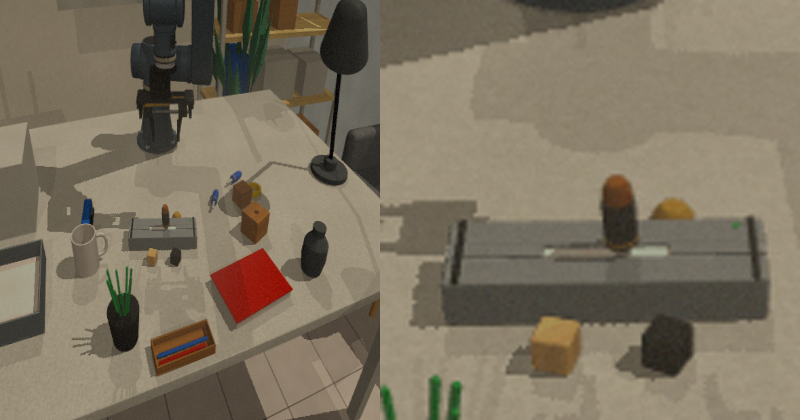

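Emit:
{"fn": "carry_out", "kwargs": {"deltas": [[-0.8,0,2,0,0,0,0],[-0.8,0,4,0,0,0,0],[-0.8,0,6,0,0,0,0],[-0.8,0,6.5,0,0,0,0],[-0.8,0,6.5,0,0,0,0],[-0.8,0,6.5,0,0,0,0]]}}

```text
time: 21.75
position: [0.6164, -0.1219, 0.2269]
tool_rot: [0.798, 0.602, 0.0, 0.0]
ft_force: [-0.3, 0.2, 0.0]
grip_width: 0.0782
```

Run:
```python
from h import *
snap('wrist','w11')
L=load('w11');P=cloud(L)
near=(np.abs(P[...,0]-.556)<.03)&(np.abs(P[...,1]+.105)<.03)&(P[...,2]>.045)&(P[...,2]<.13)
Q=P[near]
from scipy.optimize import least_squares
print(len(Q),np.sort(Q[:,2])[-4:])
for lo,hi,r in ((.05,.065,.013),(.068,.086,.013),(.088,.095,.0115)):
    q=Q[(Q[:,2]>lo)&(Q[:,2]<hi)]
    if len(q)>8:
        s=least_squares(lambda v:np.hypot(q[:,0]-v[0],q[:,1]-v[1])-r,[.556,-.105],loss='soft_l1',f_scale=.001);print(lo,len(q),s.x)
q=Q[(Q[:,2]>.05)&(Q[:,2]<.086)]
def f(v):
    a=q[:,2]-.07; return np.hypot(q[:,0]-v[0]-v[2]*a,q[:,1]-v[1]-v[3]*a)-.013
s=least_squares(f,[.556,-.105,0,0],loss='soft_l1',f_scale=.001);print(s.x,np.degrees(np.hypot(*s.x[2:])))
```

```text
825 [0.1067 0.1067 0.1068 0.1069]
0.05 36 [ 0.5573 -0.108 ]
0.068 57 [ 0.5578 -0.1094]
0.088 27 [ 0.5576 -0.1103]
[ 0.5576 -0.1088  0.0235 -0.0615] 3.771307149322571
```

View pics/w11.png

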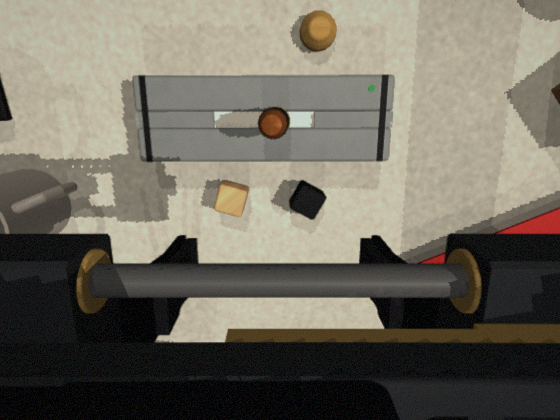

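```bash
python3 -c "
from rig import *
print(hand_in())"
```

```text
the job is handed in; nothing more can be done
None
```

The light is plugged into the dock's socket, pressed fully home and released, and I handed the job in at about 22 s. It leans slightly, by roughly 3–4°.

- **Finding the socket:** I slid the pin along the strip with about 6 N of downward force. The force dropped to about 2 N and sliding was blocked at roughly 13–15 mm towards the dock's +y end.
- **Pressing home:** The pin went down about 24 mm, after which only the strip's spring was felt (about 1.3 N/mm). The largest dock force I read was about 7.5 N, well under 20 N. I eased off, opened the jaws and backed away.

**Last checks:**
- The light stands in the socket with its top measured at 106–107 mm, against 108 mm expected when home. That is within the 2 mm calibration error.
- The lean is about what the hole's play allows.
- The stand is empty, the arm touches nothing, and the listed objects look unmoved in the last pictures.

**One disagreement:** The two blue look-alikes stood upright in the very first picture but were lying down soon after. One of them shifted again by about 5 cm before the arm came near. I felt no contact and they stayed put afterwards, so I left them alone.

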